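# Stroke a row of flip-lid sample vials shut

## Task

Five sample vials stand in the navy rack with their orange flip lids up. Run your fingertips lightly along the row, starting at the end where the lids' hinges come first, so that the lids fold over one after another and each ends up fully shut, lying flat on its vial. Do not press hard, do not pull or lift any vial out of its place, and leave the white rack's vials and everything else on the bench where it is.

Things in the scene. Friction and masses are not known exactly. Their poses are not given: they have to be found in the camera images.
- open_rack: Navy blue plastic vial rack, 310 x 56 x 38 mm, fixed, with five places in a row 56 mm apart for the open vials, each on a soft foam pad that gives about 1 mm at 5 N, 1.5 mm at 10 N. Origin: underside centre, on the table; y runs along the row from vial1 to vial5, the way the lids fold. It lies crosswise, nearer or farther than the white rack.
- shut_rack: A rack of the same make in white, fixed, holding three vials that are already shut. Same frame and sizes.
- vial1: Flip-lid vial of white plastic, 30 mm across, 52 mm tall to the rim, about 35 g, loose (0.5 mm of play each side) in the first place of the navy rack. Origin: centre of its underside, 8 mm above the table; z up, y along the row, the way its lid folds shut. The lid's hinge is level, square to the row, at rim height, 20 mm from the middle on the -y side.
- vial2: Flip-lid vial of white plastic, 30 mm across, 52 mm tall to the rim, about 35 g, loose (0.5 mm of play each side) in the second (56 mm on) place of the navy rack. Origin: centre of its underside, 8 mm above the table; z up, y along the row, the way its lid folds shut. The lid's hinge is level, square to the row, at rim height, 20 mm from the middle on the -y side.
- vial3: Flip-lid vial of white plastic, 30 mm across, 52 mm tall to the rim, about 35 g, loose (0.5 mm of play each side) in the third, middle place of the navy rack. Origin: centre of its underside, 8 mm above the table; z up, y along the row, the way its lid folds shut. The lid's hinge is level, square to the row, at rim height, 20 mm from the middle on the -y side.
- vial4: Flip-lid vial of white plastic, 30 mm across, 52 mm tall to the rim, about 35 g, loose (0.5 mm of play each side) in the fourth place of the navy rack. Origin: centre of its underside, 8 mm above the table; z up, y along the row, the way its lid folds shut. The lid's hinge is level, square to the row, at rim height, 20 mm from the middle on the -y side.
- vial5: Flip-lid vial of white plastic, 30 mm across, 52 mm tall to the rim, about 35 g, loose (0.5 mm of play each side) in the fifth and last place of the navy rack. Origin: centre of its underside, 8 mm above the table; z up, y along the row, the way its lid folds shut. The lid's hinge is level, square to the row, at rim height, 20 mm from the middle on the -y side.
- lid1 (a joint): Hinge angle (rad) of the orange lid of vial1: 0 = fully shut, flat on the rim; 1.57 = straight up; at most 2.0, leaning back. It stays where it is left: light hinge friction (about 0.1 N at the tab moves it), no latch. A smooth, slippery disc 34 mm across, domed from 1 mm at the rim to 4 mm, its thin tab reaching 46 mm from the hinge; shut, its top is 64 mm above the table.
- lid2 (a joint): Hinge angle (rad) of the orange lid of vial2: 0 = fully shut, flat on the rim; 1.57 = straight up; at most 2.0, leaning back. It stays where it is left: light hinge friction (about 0.1 N at the tab moves it), no latch. A smooth, slippery disc 34 mm across, domed from 1 mm at the rim to 4 mm, its thin tab reaching 46 mm from the hinge; shut, its top is 64 mm above the table.
- lid3 (a joint): Hinge angle (rad) of the orange lid of vial3: 0 = fully shut, flat on the rim; 1.57 = straight up; at most 2.0, leaning back. It stays where it is left: light hinge friction (about 0.1 N at the tab moves it), no latch. A smooth, slippery disc 34 mm across, domed from 1 mm at the rim to 4 mm, its thin tab reaching 46 mm from the hinge; shut, its top is 64 mm above the table.
- lid4 (a joint): Hinge angle (rad) of the orange lid of vial4: 0 = fully shut, flat on the rim; 1.57 = straight up; at most 2.0, leaning back. It stays where it is left: light hinge friction (about 0.1 N at the tab moves it), no latch. A smooth, slippery disc 34 mm across, domed from 1 mm at the rim to 4 mm, its thin tab reaching 46 mm from the hinge; shut, its top is 64 mm above the table.
- lid5 (a joint): Hinge angle (rad) of the orange lid of vial5: 0 = fully shut, flat on the rim; 1.57 = straight up; at most 2.0, leaning back. It stays where it is left: light hinge friction (about 0.1 N at the tab moves it), no latch. A smooth, slippery disc 34 mm across, domed from 1 mm at the rim to 4 mm, its thin tab reaching 46 mm from the hinge; shut, its top is 64 mm above the table.
- shut_vial1: Bystander: the same vial with a blue lid, shut, loose in the white rack; 56 mm tall. Origin: centre of its underside.
- shut_vial2: Bystander: the same vial with a blue lid, shut, loose in the white rack; 56 mm tall. Origin: centre of its underside.
- shut_vial3: Bystander: the same vial with a blue lid, shut, loose in the white rack; 56 mm tall. Origin: centre of its underside.
- stain_bottle: Bystander: amber bottle, 48 mm across, 100 mm tall, standing loose. Origin: underside centre.
- reagent_bottle: Bystander: white bottle with blue cap, 64 mm across, 150 mm tall, standing loose. Origin: underside centre.
- slide_box: Bystander: closed green slide box, 97 x 177 x 34 mm, loose. Origin: underside centre.
- timer: Bystander: white bench timer standing on edge, 22 x 65 x 65 mm, loose. Origin: underside centre.
Not all that is in view belongs to the job. What is shaped like the vial4 but green or red is not meant.

How it is judged:
On the way, in this order (a step that is already met when the one before it is completed fails the run):
1. the lid of vial 1 is folded over, to less than 0.5 rad from shut, before the next one (value of joint lid1 below 0.5 rad).
2. the lid of vial 2 is folded over, to less than 0.5 rad from shut, before the next one (value of joint lid2 below 0.5 rad).
3. the lid of vial 3 is folded over, to less than 0.5 rad from shut, before the next one (value of joint lid3 below 0.5 rad).
4. the lid of vial 4 is folded over, to less than 0.5 rad from shut, before the next one (value of joint lid4 below 0.5 rad).
5. the lid of vial 5 is folded over, to less than 0.5 rad from shut (value of joint lid5 below 0.5 rad).
At the end, for the whole second after the job is handed in: All five orange lids are within 0.08 rad of fully shut (about 3 mm at the tab), and all five vials stand at rest and upright (within 0.12 rad) fully down in the navy rack (within 4 mm) (value of joint each of lid1, lid2, lid3, lid4, lid5 below 0.08 rad and z of each of vial1, vial2, vial3, vial4, vial5 in the frame of open_rack below 0.012 m and angle between each of vial1, vial2, vial3, vial4, vial5's own z axis and vertical below 0.12 rad and linear speed of each of vial1, vial2, vial3, vial4, vial5 below 0.02 m/s); the robot touches nothing.
It fails at once if a vial of the row is lifted more than 12 mm in its place (z of any of vial1, vial2, vial3, vial4, vial5 in the frame of open_rack above 0.02 m).
It fails at once if a vial of the row is pressed or struck with more than 25 N (contact force between the fingers and vial1 above 25 N or contact force between the fingers and vial2 above 25 N or contact force between the fingers and vial3 above 25 N or contact force between the fingers and vial4 above 25 N or contact force between the fingers and vial5 above 25 N).
It fails at once if a bystander (shut vial, bottle, slide box, timer) is moved more than 15 mm (distance of any of shut_vial1, shut_vial2, shut_vial3, stain_bottle, reagent_bottle, slide_box, timer from where it was at the start of the episode above 0.015 m).
It also fails if it takes over 45 s, if anything falls off the work surface, if the arm or the gripper's body presses on something with over 40 N, if the wrist force passes 120 N, or if a joint passes its speed limit or range.

## Robot

A 6-joint arm with a two-finger parallel gripper is mounted at the origin on the work surface. World frame = base frame: x ahead of the robot, y to its left, z up, the work surface at z = 0. Lengths are in m, angles in rad, forces in N, time in s.
With the tool pointing down it reaches from about 0.375 to 0.9 m from the base axis. Payload 3.1 kg.
Tool frame: the origin (TCP) lies between the finger pads; the fingertips stand 8 mm ahead of it and the grasp point (between the pads) lies 11 mm behind it; z points along the fingers, y is the line along which they close (so a half turn about z gives the same grasp; the last joint's range is limited). The gripper opens to 87 mm and grips with 3 to 60 N. Pads are 19 mm wide; open, the fingers measure 117 mm over their backs; the gripper's body (75 mm by 190 mm) begins 51 mm behind the grasp point.
Start: joints at [1.089, 0.527, 1.433, -0, 1.181, -0.178], TCP at [0.187, 0.596, 0.231] pointing down, gripper open.
Joint ranges: [-3.08, 3.08], [-0.75, 2.2], [0.22, 2.44], [-1.43, 4.57], [0, 2.65], [-2.85, 2.85]. Speed limits (rad/s): [2.79, 2.79, 3.14, 3.14, 3.14, 3.14].

## Interface

Orientations are given as a unit quaternion [x, y, z, w].
In Python, from rig import robot gives the robot as it stands.
- The arm moves only by the tool move_arm, never from a script. Its argument "motion" is text: rows parted by semicolons, each of 5 numbers parted by spaces: the opening, from -1 (shut) to 1 (fully open), then the shift along the tool's x, y, z normalised to -1 to 1, where 1 is 0.2 m, then the turn about the tool's z normalised to -1 to 1, where 1 is pi rad. A call has 1 to 12 rows; each row is the pose to reach, as a shift and turn from the pose commanded when the call began, along the tool's axes at that moment, turning the shorter way round; what a row does not reach only later rows make up. A row lasts 1/12 s, in which the tool goes at most 41.7 mm and 7.16 degrees, less where a joint would pass 70% of its speed; a pose out of reach is approached as far as the arm can. A call with a number of a shift or a turn outside -1 to 1 is refused whole. A call with a gripper value outside its range is refused whole. The fingers move at their own pace and stop on an object; "newtons" is the grip in N (left out, the last holds). Time passes only in rows, so rows that repeat a pose let the fingers close. It gives the time, the measured TCP pose, the force, the opening and the grip force at its end, in the units of the state.
- robot.get_obs(): the state, without advancing time (a new reading comes with each control period).
- robot.camera(name): name is "scene" or "top"; returns (picture, depth): 400x640x3 uint8, red, green, blue; 400x640 float32, m along the optical axis (not along the pixel's ray), 0 where there is no reading.
- robot.camera_model(name): a dict with "mtx" (3x3 intrinsics, pixels), "D" ([k1, k2, p1, p2, k3] as OpenCV has them; the pictures are not rectified), "position" and "attitude" of the camera in the world. Camera axes: x right, y down, z forward; pixel columns grow to the right and rows downward; lengths in m; the calibration is good to about 2 mm. A picture is of the moment at which its call begins. camera_model takes no time and is no camera call.
- robot.hand_in(): hands the job in; it is judged then, once.
The state is a dict: "time": time; "q": joint angles; "joint_velocities": joint speeds; "joint_torque": joint torques, N m; "position": TCP position; "tool_rot": TCP orientation; "ft_force": force on the tool from outside, world axes, zero at the start; "moment": the same for the moment, N m; "grip_width": finger opening in m; "grip_force": force on a finger pad.
Only numpy, scipy, OpenCV 4.12 (cv2) and the standard library are available. Lean on these libraries where they do the work, as an engineer would, in place of code of your own. Each camera call takes 0.05 s, during which the arm holds its last target. There are 200 camera calls.

## Working session

There is one attempt and no reset: what is moved stays moved. The work goes in short steps, Python scripts to look and compute and a tool call to move; the robot and the scene stay as the last step left them, time stands still between calls to the robot, and variables do not carry over. Pictures are saved under pics/ and viewed, at most 10 in all, crops included, and the job is handed in when it is done.

Besides the shell and the picture viewer there is one more tool, called after "Call:" as name(argument=value, ...), one argument or row to a line, values as JSON. move_arm: Moves the arm, as the interface text tells. Its arguments: {"type":"object","properties":{"motion":{"type":"string"},"newtons":{"type":"number"}},"required":["motion"]}

```bash
mkdir -p pics; ls
python3 - <<'E'
from rig import robot
import cv2,numpy as np
for n in("scene","top"):
    im,d=robot.camera(n); cv2.imwrite(f"pics/{n}0.png",im[:,:,::-1]); np.savez(f"{n}0.npz",im=im,d=d)
    m=robot.camera_model(n); print(n,m)
o=robot.get_obs(); print(o)
E
```

```text
pics
scene {'mtx': array([[372.54996673,   0.        , 320.17873043],
       [  0.        , 372.54996673, 197.89857907],
       [  0.        ,   0.        ,   1.        ]]), 'D': array([-0.02665375,  0.        ,  0.        ,  0.        ,  0.        ]), 'position': array([ 0.85237846, -0.41756038,  0.73361285]), 'attitude': array([ 0.88241788,  0.32711554, -0.11144704, -0.3192392 ])}
top {'mtx': array([[448.71792203,   0.        , 320.98038051],
       [  0.        , 448.71792203, 196.97808403],
       [  0.        ,   0.        ,   1.        ]]), 'D': array([0.03680929, 0.        , 0.        , 0.        , 0.        ]), 'position': array([0.40730679, 0.01164915, 1.21779758]), 'attitude': array([ 0.70949229, -0.70328784,  0.03320497, -0.03007214])}
{'time': 0.1, 'q': array([ 1.08848642e+00,  5.28399249e-01,  1.43381398e+00, -2.78815421e-05,
        1.18137769e+00, -1.78479397e-01]), 'joint_velocities': array([-0.00065688, -0.00261345, -0.00251824, -0.00196137, -0.00010015,
       -0.00030607]), 'joint_torque': array([-5.31672358e-04, -4.40989602e+01, -1.77148962e+01,  6.34513074e-02,
        5.34246094e-02, -4.39819803e-05]), 'position': array([0.18664108, 0.59578809, 0.2296408 ]), 'tool_rot': array([ 1.51326284e-01,  9.88483362e-01, -9.49279618e-04, -3.11941664e-04]), 'ft_force': array([-1.37738591, -0.02195231,  0.37724002]), 'moment': array([0.0022484 , 0.00474651, 0.02553262]), 'grip_force': 0.0, 'grip_width': 0.0869049533757453}
```

View pics/scene0.png

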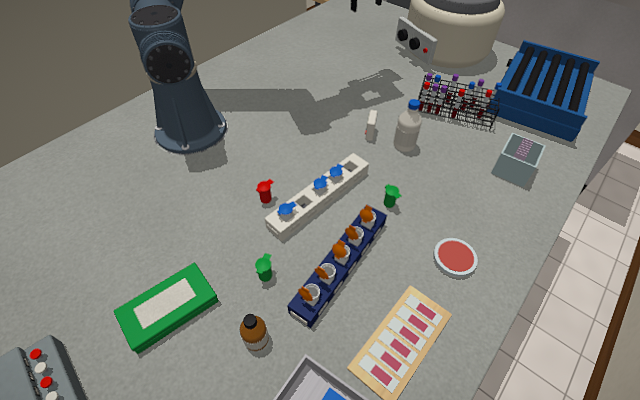

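View pics/top0.png

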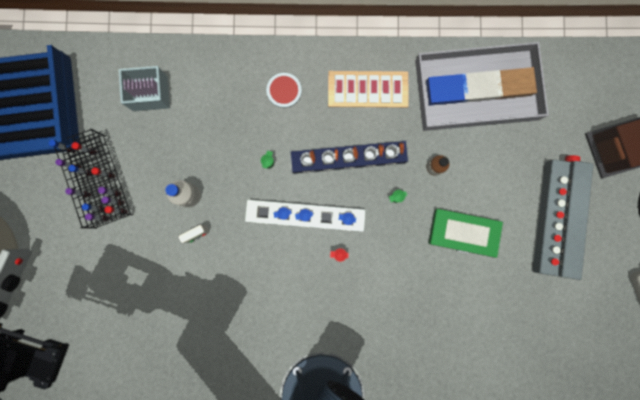

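The scene view shows the navy rack from about (305,310) to (375,215), with the white rack beside it. In the top view the navy rack spans (292,160)–(407,152). I'll zoom in and measure.

```bash
cat > h.py <<'E'
import numpy as np,cv2
from scipy.spatial.transform import Rotation as R
from rig import robot
def ray(n,uv):
    m=robot.camera_model(n); p=cv2.undistortPoints(np.array(uv,float).reshape(-1,1,2),m["mtx"],m["D"])[:,0]
    d=R.from_quat(m["attitude"]).apply(np.c_[p,np.ones(len(p))]); return m["position"],d
def plane(n,uv,z):
    o,d=ray(n,uv); return o+d*((z-o[2])/d[:,2])[:,None]
def pts(n,uv,dep):
    o,d=ray(n,uv); uv=np.array(uv).astype(int); return o+d*dep[uv[:,1],uv[:,0]][:,None]
def mask(im,k):
    h,s,v=cv2.split(cv2.cvtColor(im,cv2.COLOR_RGB2HSV))
    if k=="orange": return ((h>=6)&(h<=18)&(s>150)&(v>90)).astype(np.uint8)
    if k=="navy": return ((h>=108)&(h<=128)&(s>90)&(v<125)).astype(np.uint8)
E
python3 - <<'E'
from h import *
s=np.load("scene0.npz");t=np.load("top0.npz")
a=cv2.resize(s["im"][195:335,275:400],None,fx=4,fy=4,interpolation=cv2.INTER_CUBIC)
b=cv2.resize(t["im"][130:185,280:420],None,fx=5,fy=5,interpolation=cv2.INTER_CUBIC)
cv2.imwrite("pics/sc.png",a[:,:,::-1]);cv2.imwrite("pics/tc.png",b[:,:,::-1])
for n,f,box in(("scene",s,(195,335,275,400)),("top",t,(130,185,280,420))):
    for k in("orange","navy"):
        m=mask(f["im"],k); q=np.zeros_like(m); q[box[0]:box[1],box[2]:box[3]]=m[box[0]:box[1],box[2]:box[3]]
        N,L,st,c=cv2.connectedComponentsWithStats(q)
        for i in range(1,N):
            if st[i,4]<6: continue
            v,u=np.where(L==i); P=pts(n,np.c_[u,v],f["d"]); P=P[f["d"][v,u]>0]
            print(n,k,st[i],c[i].round(1),"med",np.median(P,0).round(3),"lo",np.percentile(P,3,0).round(3),"hi",np.percentile(P,97,0).round(3))
        if k=="navy":
            v,u=np.where(q); r=cv2.minAreaRect(np.c_[u,v].astype(np.float32)); c=cv2.boxPoints(r); print(n,"rect@.038",plane(n,c,.038).round(4).tolist())
E
```

```text
scene orange [360 205  13  18 157] [366.1 214. ] med [0.616 0.028 0.083] lo [0.602 0.023 0.061] hi [0.629 0.034 0.103]
scene orange [345 225  13  15 117] [351.3 232.4] med [ 0.621 -0.033  0.085] lo [ 0.608 -0.036  0.062] hi [ 0.635 -0.031  0.104]
scene orange [332 240  14  19 177] [338.9 249.3] med [ 0.627 -0.082  0.083] lo [ 0.613 -0.088  0.062] hi [ 0.64  -0.075  0.104]
scene orange [315 266  14  13  95] [321.3 272.7] med [ 0.635 -0.147  0.087] lo [ 0.62  -0.149  0.062] hi [ 0.648 -0.144  0.104]
scene orange [299 286  13  15 114] [305.2 293.8] med [ 0.642 -0.2    0.087] lo [ 0.627 -0.203  0.063] hi [ 0.653 -0.197  0.104]
scene navy [ 288  208   99  120 2019] [334.3 272.1] med [ 0.64  -0.11   0.038] lo [ 0.599 -0.221  0.017] hi [0.667 0.075 0.04 ]
scene rect@.038 [[0.5081, -0.2452, 0.038], [0.4267, 0.1006, 0.038], [0.6445, 0.0858, 0.038], [0.6776, -0.2296, 0.038]]
top orange [400 144   3   8  17] [401.2 147.1] med [ 0.638 -0.195  0.093] lo [ 0.629 -0.198  0.085] hi [ 0.646 -0.194  0.098]
top orange [379 146   4   9  24] [380.5 149.8] med [ 0.631 -0.144  0.09 ] lo [ 0.621 -0.146  0.081] hi [ 0.639 -0.141  0.098]
top orange [354 148   3   9  21] [355.  152.3] med [ 0.624 -0.078  0.092] lo [ 0.616 -0.082  0.082] hi [ 0.632 -0.075  0.105]
top orange [335 151   3   6  10] [336.2 153.4] med [ 0.619 -0.03   0.101] lo [ 0.613 -0.034  0.051] hi [ 0.63  -0.028  0.11 ]
top orange [311 152   3   9  17] [312.1 155.4] med [0.614 0.031 0.09 ] lo [0.605 0.028 0.083] hi [0.623 0.033 0.096]
top navy [385 143   3   4   7] [385.9 144.4] med [ 0.656 -0.165  0.039] lo [ 0.651 -0.168  0.035] hi [ 0.659 -0.162  0.042]
top navy [292 146 115  26 817] [340.6 160.3] med [ 0.61 -0.04  0.04] lo [ 0.587 -0.21   0.035] hi [0.645 0.08  0.044]
top rect@.038 [[0.6328, 0.0868, 0.038], [0.6651, -0.2145, 0.038], [0.612, -0.2192, 0.038], [0.5799, 0.081, 0.038]]
```

View pics/sc.png

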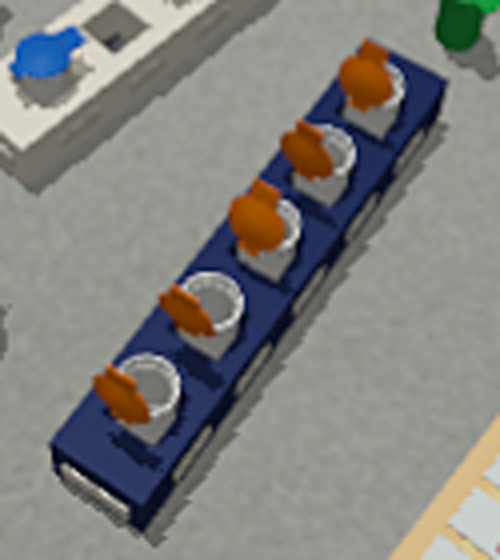

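View pics/tc.png

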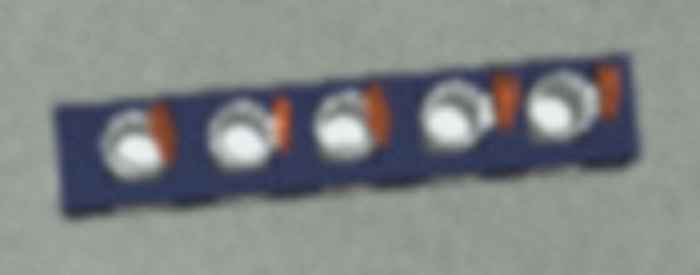

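The lids lean on the −y side of each vial, so vial1 is at about (0.635,−0.178) and the row runs toward +y at about 96°. Lid heights of 62–105 mm agree with the text. I'll travel over at height with the gripper shut.

Call:
move_arm(
  motion="-1 -1 -1 0 0;-1 -1 -1 0 0;-1 -1 -1 0 0;-1 -1 -1 0 0;-1 -1 -1 0 0;-1 -1 -1 0 0;-1 -1 -1 0 0;-1 -1 -1 0 0",
  newtons=10,
)

```text
time: 0.77
position: [0.3197, 0.3411, 0.2302]
tool_rot: [0.154, 0.988, -0.002, -0.0]
ft_force: [-0.2, 0.4, 0.1]
grip_width: 0.0421
grip_force: 0.0
```

Run:
```python
from h import *
t=np.load("top0.npz"); im=t["im"]
# stain bottle: dark/amber blob near (440,163)
h,s,v=cv2.split(cv2.cvtColor(im,cv2.COLOR_RGB2HSV)); m=np.zeros(h.shape,bool); m[145:180,422:458]=(v<90)[145:180,422:458]|((s>110)[145:180,422:458])
vv,u=np.where(m); P=pts("top",np.c_[u,vv],t["d"]); P=P[P[:,2]>.03]; print("bottle",P.min(0).round(3),P.max(0).round(3),np.median(P,0).round(3))
# white vial interiors/rims, top view
w=np.zeros(h.shape,np.uint8); w[135:175,288:412]=((s<70)&(v>120))[135:175,288:412]
k=mask(im,"navy"); hull=cv2.convexHull(np.argwhere(k[140:180,285:412])[:,::-1].astype(np.int32)+[285,140]); r=np.zeros_like(w); cv2.fillConvexPoly(r,hull,1); w&=r
N,L,st,c=cv2.connectedComponentsWithStats(w)
for i in range(1,N):
    if st[i,4]>25: print(st[i], plane("top",[c[i]],.055)[0].round(4))
```

```text
bottle [ 0.407 -0.318  0.031] [0.623 0.012 1.218] [ 0.598 -0.293  0.076]
[385 144  15  14 141] [ 0.6351 -0.1789  0.055 ]
[364 146  15  14 154] [ 0.6299 -0.1232  0.055 ]
[343 148  12  14 123] [ 0.6237 -0.0638  0.055 ]
[322 150  14  14 148] [ 0.6182 -0.011   0.055 ]
[300 152  13  14 124] [0.612  0.0475 0.055 ]
```

Call:
move_arm(
  motion="-1 -1 -1 0 0;-1 -1 -1 0 0;-1 -1 -1 0 0;-1 -1 -1 0 0;-1 -1 -1 0 0;-1 -1 -1 0 0;-1 -1 -1 0 0;-1 -1 -1 0 0",
)

```text
time: 1.43
position: [0.4532, 0.0907, 0.2308]
tool_rot: [0.154, 0.988, -0.001, 0.002]
ft_force: [0.7, 0.5, 0.5]
grip_width: 0.0009
grip_force: 0.0
```

Call:
move_arm(
  motion="-1 -1 -1 0 0.37;-1 -1 -1 0 0.37;-1 -1 -1 0 0.37;-1 -1 -1 0 0.37;-1 -1 -1 0 0.37;-1 -1 -1 0 0.37;-1 -1 -1 0 0.37;-1 -1 -1 0 0.37;-1 -1 -1 0 0.37;-1 -1 -1 0 0.37;-1 -1 -1 0 0.37;-1 -1 -1 0 0.37",
)

```text
time: 2.43
position: [0.5799, -0.1545, 0.2301]
tool_rot: [0.668, 0.744, -0.0, -0.001]
ft_force: [-0.3, 0.0, 0.9]
grip_width: 0.0007
grip_force: 0.0
```

```bash
cat >> h.py <<'E'
D=np.array([-.1015,.9948,0]); V1=np.array([.6351,-.1789,0])
def rel(s,ztip):  # tool-frame shift (move units) to point s m along row from vial1, tip height ztip
    o=robot.get_obs(); r=R.from_quat(o["tool_rot"]); g=V1+D*s+[0,0,ztip+.008]
    x=r.apply([1,0,0]); a=np.arctan2(x[1],x[0])-np.arctan2(D[1],D[0])
    c=o["position"]-V1
    print("t",o["time"],"along",round(c@D*1e3,1),"across",round((D[0]*c[1]-D[1]*c[0])*1e3,1),"tip",round((o["position"][2]-.008)*1e3,2),"F",o["ft_force"].round(2),"shift",(r.inv().apply(g-o["position"])/.2).round(3),"turn",round(a/np.pi,4),"w",round(o["grip_width"],4),"zaxis",r.apply([0,0,1]).round(4),"v",np.abs(o["joint_velocities"]).max().round(4))
E
python3 -c "
from h import *
rel(-.055,.1)"
```

```text
t 2.4333 along 29.9 across 52.4 tip 222.1 F [-0.34  0.04  0.87] shift [-0.426  0.26   0.61 ] turn 0.0016 w 0.0007 zaxis [-9.e-04  8.e-04 -1.e+00] v 0.0056
```

Call:
move_arm(
  motion="-1 -0.426 0.26 0 0.0016;-1 -0.426 0.26 0 0.0016;-1 -0.426 0.26 0 0.0016;-1 -0.426 0.26 0.1 0.0016;-1 -0.426 0.26 0.3 0.0016;-1 -0.426 0.26 0.5 0.0016;-1 -0.426 0.26 0.65 0.0016;-1 -0.426 0.26 0.735 0.0016;-1 -0.426 0.26 0.735 0.0016;-1 -0.426 0.26 0.735 0.0016",
)

```text
time: 3.27
position: [0.6402, -0.2339, 0.0825]
tool_rot: [0.671, 0.742, -0.0, -0.001]
ft_force: [-0.2, -0.6, 0.7]
grip_width: 0.0005
grip_force: 0.0
```

Run:
```python
from h import *
rel(-.055,.066)
im,d=robot.camera("scene"); cv2.imwrite("pics/s2.png",cv2.resize(im[180:340,250:410],None,fx=3.5,fy=3.5)[:,:,::-1])
```

```text
t 3.2667 along -55.2 across 0.5 tip 74.52 F [-0.16 -0.6   0.67] shift [0.001 0.003 0.043] turn -0.0002 w 0.0005 zaxis [-0.0022  0.0014 -1.    ] v 0.0474
```

View pics/s2.png

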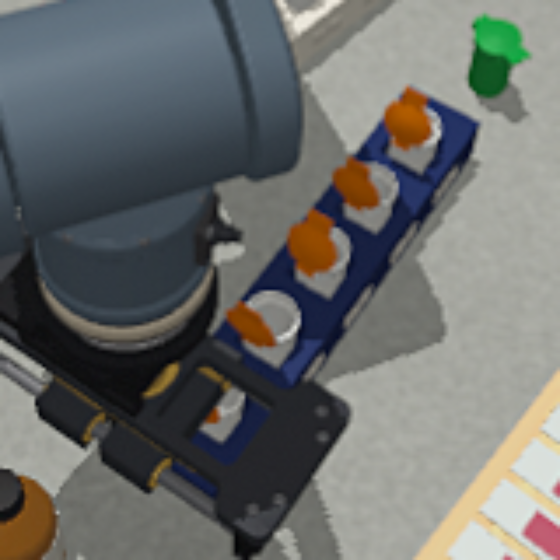

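The closed fingers sit just before lid1, and the body clears everything else. I'll fold lid1 at a tip height of about 67 mm.

Call:
move_arm(
  motion="-1 0 0.003 0.038 0;-1 0.025 0.003 0.038 0;-1 0.05 0.003 0.038 0;-1 0.075 0.003 0.038 0;-1 0.1 0.003 0.038 0;-1 0.125 0.003 0.038 0;-1 0.15 0.003 0.038 0;-1 0.175 0.003 0.038 0;-1 0.2 0.003 0.038 0;-1 0.225 0.003 0.038 0;-1 0.25 0.003 0.038 0;-1 0.275 0.003 0.038 0",
)

```text
time: 4.32
position: [0.6355, -0.1795, 0.0758]
tool_rot: [0.671, 0.741, -0.0, -0.0]
ft_force: [-0.9, -0.4, 1.0]
grip_width: 0.0002
grip_force: 0.0
```

```bash
python3 -c "
from h import *
rel(0,.0635)"
```

```text
t 4.3167 along -0.7 across -0.4 tip 67.84 F [-0.88 -0.4   1.03] shift [ 0.003 -0.002  0.022] turn -0.0007 w 0.0002 zaxis [-3.e-04  3.e-04 -1.e+00] v 0.0781
```

Now a gentle probe down in ~1 mm steps on lid1's centre.

Call:
move_arm(
  motion="-1 0.004 0 0.005 0;-1 0.004 0 0.01 0;-1 0.004 0 0.015 0;-1 0.004 0 0.018 0;-1 0.004 0 0.018 0",
)

```text
time: 4.73
position: [0.6357, -0.1796, 0.0724]
tool_rot: [0.671, 0.741, 0.0, -0.0]
ft_force: [-0.1, 0.7, 1.7]
grip_width: 0.0004
grip_force: 0.8
```

Call:
move_arm(
  motion="-1 0 0 0.0025 0;-1 0 0 0.0025 0;-1 0 0 0.0025 0",
)

```text
time: 4.98
position: [0.6358, -0.1796, 0.0724]
tool_rot: [0.671, 0.741, 0.0, 0.0]
ft_force: [-1.4, -0.2, 4.3]
grip_width: 0.0001
grip_force: 2.4
```

```bash
python3 -c "
from h import *
rel(0,.0635)"
```

```text
t 4.9833 along -0.7 across -0.6 tip 64.41 F [-1.35 -0.17  4.25] shift [ 0.004 -0.003  0.005] turn -0.0007 w 0.0001 zaxis [ 4.e-04 -2.e-04 -1.e+00] v 0.0015
```

Contact is at tip ≈64.4 mm with ~3.5 N, matching the 64 mm given. I'll hold this height and sweep to vial 2.

Call:
move_arm(
  motion="-1 0.025 -0.003 0 0;-1 0.05 -0.003 0 0;-1 0.075 -0.003 0 0;-1 0.1 -0.003 0 0;-1 0.125 -0.003 0 0;-1 0.15 -0.003 0 0;-1 0.175 -0.003 0 0;-1 0.2 -0.003 0 0;-1 0.225 -0.003 0 0;-1 0.25 -0.003 0 0;-1 0.275 -0.003 0 0;-1 0.29 -0.003 0 0",
)

```text
time: 5.98
position: [0.6305, -0.1222, 0.073]
tool_rot: [0.671, 0.742, 0.0, 0.002]
ft_force: [0.6, -3.1, 5.6]
grip_width: 0.0005
grip_force: 2.9
```

Run:
```python
from h import *
rel(.056,.0635)
im,d=robot.camera("scene"); cv2.imwrite("pics/s3.png",cv2.resize(im[180:340,250:410],None,fx=3.5,fy=3.5)[:,:,::-1])
```

```text
t 5.9833 along 56.9 across -1.2 tip 64.97 F [ 0.61 -3.09  5.56] shift [-0.005 -0.006  0.007] turn -0.0005 w 0.0005 zaxis [ 0.003  -0.0021 -1.    ] v 0.0512
```

View pics/s3.png

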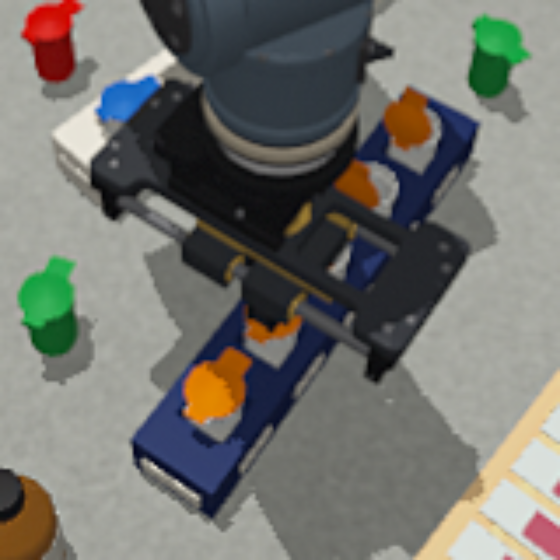

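Lid1 lies flat (215,390 in the crop) and lid2 is folded under the fingers at ~5 N. On to vials 3, 4 and 5.

Call:
move_arm(
  motion="-1 0.025 -0.005 -0.001 0;-1 0.05 -0.005 -0.001 0;-1 0.075 -0.005 -0.001 0;-1 0.1 -0.005 -0.001 0;-1 0.125 -0.005 -0.001 0;-1 0.15 -0.005 -0.001 0;-1 0.175 -0.005 -0.001 0;-1 0.2 -0.005 -0.001 0;-1 0.225 -0.005 -0.001 0;-1 0.25 -0.005 -0.001 0;-1 0.275 -0.005 -0.001 0;-1 0.28 -0.005 -0.001 0",
)

```text
time: 7.03
position: [0.6237, -0.066, 0.073]
tool_rot: [0.671, 0.742, 0.0, 0.001]
ft_force: [1.4, -3.0, 5.6]
grip_width: 0.0008
grip_force: 2.8
```

```bash
python3 -c "
from h import *
rel(.112,.0635)"
```

```text
t 7.0333 along 113.5 across -0.1 tip 65.01 F [ 1.37 -3.03  5.62] shift [-0.008 -0.     0.008] turn -0.0004 w 0.0008 zaxis [ 0.0025 -0.0014 -1.    ] v 0.0127
```

Call:
move_arm(
  motion="-1 0.025 0 0 0;-1 0.05 0 0 0;-1 0.075 0 0 0;-1 0.1 0 0 0;-1 0.125 0 0 0;-1 0.15 0 0 0;-1 0.175 0 0 0;-1 0.2 0 0 0;-1 0.225 0 0 0;-1 0.25 0 0 0;-1 0.27 0 0 0;-1 0.275 0 0 0",
)

```text
time: 8.03
position: [0.6183, -0.0113, 0.073]
tool_rot: [0.671, 0.742, 0.0, 0.001]
ft_force: [0.8, -3.6, 6.7]
grip_width: 0.0004
grip_force: 2.9
```

```bash
python3 -c "
from h import *
rel(.168,.0635)"
```

```text
t 8.0333 along 168.5 across -0.3 tip 65.04 F [ 0.75 -3.58  6.66] shift [-0.002 -0.001  0.008] turn -0.0004 w 0.0004 zaxis [ 0.0026 -0.0012 -1.    ] v 0.014
```

Call:
move_arm(
  motion="-1 0.025 0 -0.001 0;-1 0.05 0 -0.001 0;-1 0.075 0 -0.001 0;-1 0.1 0 -0.001 0;-1 0.125 0 -0.001 0;-1 0.15 0 -0.001 0;-1 0.175 0 -0.001 0;-1 0.2 0 -0.001 0;-1 0.225 0 -0.001 0;-1 0.25 0 -0.001 0;-1 0.28 0 -0.001 0;-1 0.3 0 -0.001 0",
)

```text
time: 9.03
position: [0.6118, 0.0489, 0.0729]
tool_rot: [0.671, 0.742, 0.0, 0.001]
ft_force: [0.6, -2.5, 5.2]
grip_width: 0.0003
grip_force: 2.7
```

```bash
python3 -c "
from h import *
rel(.224,.0635)"
```

```text
t 9.0333 along 229.0 across 0.1 tip 64.92 F [ 0.56 -2.46  5.16] shift [-0.025  0.     0.007] turn -0.0006 w 0.0003 zaxis [ 1.5e-03 -3.0e-04 -1.0e+00] v 0.0759
```

Call:
move_arm(
  motion="-1 0.04 0 0 0;-1 0.08 0 0 0;-1 0.12 0 0 0;-1 0.12 0 -0.05 0;-1 0.12 0 -0.2 0;-1 0.12 0 -0.4 0;-1 0.12 0 -0.6 0;-1 0.5 0 -0.75 0;-1 0.8 0 -0.75 0;-1 1 0 -0.75 0;-1 1 0 -0.75 0;-1 1 0 -0.75 0",
)

```text
time: 10.03
position: [0.5897, 0.2533, 0.2234]
tool_rot: [0.669, 0.743, 0.001, -0.001]
ft_force: [0.2, -0.2, 0.0]
grip_width: 0.0007
grip_force: 0.0
```

Run:
```python
from h import *
im,d=robot.camera("scene"); cv2.imwrite("pics/s4.png",cv2.resize(im[180:340,250:410],None,fx=3.5,fy=3.5)[:,:,::-1])
for n in("scene","top"):
    im,d=robot.camera(n); m=mask(im,"orange"); q=np.zeros_like(m); b=(195,335,275,400) if n=="scene" else (130,185,280,420)
    q[b[0]:b[1],b[2]:b[3]]=m[b[0]:b[1],b[2]:b[3]]
    N,L,st,c=cv2.connectedComponentsWithStats(q)
    for i in range(1,N):
        if st[i,4]<15: continue
        v,u=np.where(L==i); P=pts(n,np.c_[u,v],d)-V1; s=P@D; k=round(np.median(s)/.056)
        tab=P[s>k*.056+.018,2]
        print(n,k+1,st[i,4],"z pct5,50,95",np.percentile(P[:,2],[5,50,95]).round(4),"s",(np.percentile(s,[3,97])-k*.056).round(3),"tab z",np.median(tab).round(4) if len(tab) else None)
print(robot.get_obs()["time"],robot.get_obs()["ft_force"])
```

```text
scene 5 174 z pct5,50,95 [0.0597 0.0625 0.0658] s [-0.02   0.021] tab z 0.0613
scene 4 197 z pct5,50,95 [0.0599 0.0623 0.0655] s [-0.019  0.023] tab z 0.0616
scene 3 216 z pct5,50,95 [0.0594 0.0626 0.0657] s [-0.02   0.023] tab z 0.0615
scene 2 246 z pct5,50,95 [0.06   0.0627 0.0657] s [-0.02   0.022] tab z 0.0618
scene 1 277 z pct5,50,95 [0.0596 0.0626 0.0651] s [-0.02   0.023] tab z 0.0616
top 1 145 z pct5,50,95 [0.0601 0.0641 0.0684] s [-0.015  0.026] tab z 0.0638
top 2 144 z pct5,50,95 [0.0599 0.064  0.0679] s [-0.015  0.023] tab z 0.063
top 3 147 z pct5,50,95 [0.0593 0.0641 0.0682] s [-0.016  0.024] tab z 0.0623
top 4 144 z pct5,50,95 [0.0593 0.064  0.0684] s [-0.014  0.025] tab z 0.0637
top 5 147 z pct5,50,95 [0.0595 0.0644 0.0679] s [-0.015  0.024] tab z 0.0616
10.1833 [ 0.60133794 -0.02192841 -0.30828943]
```

View pics/s4.png

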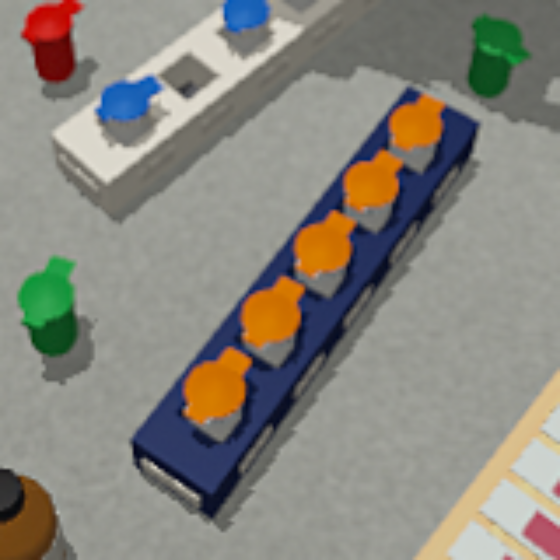

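All five lids lie flat, from (215,390) to (415,125) in the crop. The tab heights of about 61.6 mm are equal across the row, the vials are seated, and the arm is clear. Handing in.

```bash
python3 -c "
from rig import robot
print(robot.hand_in())"
```

```text
the job is handed in; nothing more can be done
None
```

All five orange lids were folded shut in order, 1 to 5, with a light press of about 5–7 N; they measured flat with the vials seated and the arm clear, and the job was handed in at about 10 s, with no verdict returned.

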